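# Line up the baking jars by height

## Task

Line up the four storage jars on the row of coasters on the wooden board in order of height: the tallest on the coaster next to the red kitchen timer, then ever shorter ones, with the shortest at the other end by the salt pot. Stand each jar upright in the middle of its own coaster, and do not knock any jar over on the way.

Things in the scene. Friction and masses are not known exactly. Their poses are not given: they have to be found in the camera images.
- jar_green: Loose round plastic storage jar, the tallest of four: straight sides, 54 mm in diameter over its whole height, 116 mm tall with the lid; clear wall with a green band, green screw lid fixed on (top 17 mm). About 140 g. Origin at the centre of its underside, z up its axis. Starts upright on the counter, with small things up to 42 mm high to its left or right (along y).
- jar_blue: Loose round plastic storage jar, the second tallest of four: straight sides, 54 mm in diameter over its whole height, 98 mm tall with the lid; clear wall with a green band, blue screw lid fixed on (top 17 mm). About 120 g. Origin at the centre of its underside, z up its axis. Starts upright on the counter, with small things up to 42 mm high to its left or right (along y).
- jar_yellow: Loose round plastic storage jar, the second shortest of four: straight sides, 54 mm in diameter over its whole height, 80 mm tall with the lid; clear wall with a green band, yellow screw lid fixed on (top 17 mm). About 100 g. Origin at the centre of its underside, z up its axis. Starts upright on the counter, with small things up to 42 mm high to its left or right (along y).
- jar_orange: Loose round plastic storage jar, the shortest of four: straight sides, 54 mm in diameter over its whole height, 62 mm tall with the lid; clear wall with a green band, orange screw lid fixed on (top 17 mm). About 80 g. Origin at the centre of its underside, z up its axis. Starts upright on the counter, with small things up to 42 mm high to its left or right (along y).
- coaster_cork: Fixed flat round coaster, tan cork, 78 mm in diameter, 4 mm thick, lying on the wooden board. Origin at the centre of its underside, 12 mm above the counter; its top is 16 mm above the counter. The four lie in a row along the board, about 110 mm apart; which colour lies where varies and has no meaning.
- coaster_white: Fixed flat round coaster, white, 78 mm in diameter, 4 mm thick, lying on the wooden board. Origin at the centre of its underside, 12 mm above the counter; its top is 16 mm above the counter. The four lie in a row along the board, about 110 mm apart; which colour lies where varies and has no meaning.
- coaster_grey: Fixed flat round coaster, grey, 78 mm in diameter, 4 mm thick, lying on the wooden board. Origin at the centre of its underside, 12 mm above the counter; its top is 16 mm above the counter. The four lie in a row along the board, about 110 mm apart; which colour lies where varies and has no meaning.
- coaster_black: Fixed flat round coaster, black, 78 mm in diameter, 4 mm thick, lying on the wooden board. Origin at the centre of its underside, 12 mm above the counter; its top is 16 mm above the counter. The four lie in a row along the board, about 110 mm apart; which colour lies where varies and has no meaning.
- board: Fixed wooden board lying on the counter, 100 mm (its x) by 640 mm (its y) by 12 mm thick. Origin at the centre of its underside; its y axis runs along the row of coasters. It carries the coasters, and at its two ends the red timer and a white salt pot with a wooden lid (54 mm in diameter, 47 mm tall).
- timer: Fixed red round kitchen timer with a white dial, 62 mm in diameter, 35 mm tall. It stands at one end of the board, past the end coaster, about 105 mm from that coaster's centre; at which end varies. Origin at the centre of its underside, on the board.

How it is judged:
At the end, for the whole second after the job is handed in: One jar stands on each coaster, in falling order of height from the timer's end of the board to the other. Each jar is released, at rest, upright within 0.1 rad, with its axis within 12 mm of its coaster's centre and its underside on the coaster within 4 mm (((y of timer in the frame of board above 0 m and y of jar_green in the frame of board between 0.135 and 0.195 m and y of jar_blue in the frame of board between 0.025 and 0.085 m and y of jar_yellow in the frame of board between -0.085 and -0.025 m and y of jar_orange in the frame of board between -0.195 and -0.135 m) or (y of timer in the frame of board below 0 m and y of jar_green in the frame of board between -0.195 and -0.135 m and y of jar_blue in the frame of board between -0.085 and -0.025 m and y of jar_yellow in the frame of board between 0.025 and 0.085 m and y of jar_orange in the frame of board between 0.135 and 0.195 m)) and (horizontal distance between jar_green and coaster_cork below 0.012 m or horizontal distance between jar_green and coaster_white below 0.012 m or horizontal distance between jar_green and coaster_grey below 0.012 m or horizontal distance between jar_green and coaster_black below 0.012 m) and z of jar_green in the frame of board between 0.012 and 0.02 m and angle between each of jar_green, jar_blue, jar_yellow, jar_orange's own z axis and vertical below 0.1 rad and linear speed of each of jar_green, jar_blue, jar_yellow, jar_orange below 0.02 m/s and angular speed of each of jar_green, jar_blue, jar_yellow, jar_orange below 0.2 rad/s and (horizontal distance between jar_blue and coaster_cork below 0.012 m or horizontal distance between jar_blue and coaster_white below 0.012 m or horizontal distance between jar_blue and coaster_grey below 0.012 m or horizontal distance between jar_blue and coaster_black below 0.012 m) and z of jar_blue in the frame of board between 0.012 and 0.02 m and (horizontal distance between jar_yellow and coaster_cork below 0.012 m or horizontal distance between jar_yellow and coaster_white below 0.012 m or horizontal distance between jar_yellow and coaster_grey below 0.012 m or horizontal distance between jar_yellow and coaster_black below 0.012 m) and z of jar_yellow in the frame of board between 0.012 and 0.02 m and (horizontal distance between jar_orange and coaster_cork below 0.012 m or horizontal distance between jar_orange and coaster_white below 0.012 m or horizontal distance between jar_orange and coaster_grey below 0.012 m or horizontal distance between jar_orange and coaster_black below 0.012 m) and z of jar_orange in the frame of board between 0.012 and 0.02 m); the robot touches nothing.
It fails at once if the tallest jar is knocked over (tilted more than 0.8 rad) (angle between jar_green's own z axis and vertical above 0.8 rad).
It fails at once if the second tallest jar is knocked over (tilted more than 0.8 rad) (angle between jar_blue's own z axis and vertical above 0.8 rad).
It fails at once if the second shortest jar is knocked over (tilted more than 0.8 rad) (angle between jar_yellow's own z axis and vertical above 0.8 rad).
It fails at once if the shortest jar is knocked over (tilted more than 0.8 rad) (angle between jar_orange's own z axis and vertical above 0.8 rad).
It also fails if it takes over 109 s, if anything falls off the work surface, if the arm or the gripper's body presses on something with over 40 N, if the wrist force passes 120 N, or if a joint passes its speed limit or range.

## Robot

A 6-joint arm with a two-finger parallel gripper is mounted at the origin on the work surface. World frame = base frame: x ahead of the robot, y to its left, z up, the work surface at z = 0. Lengths are in m, angles in rad, forces in N, time in s.
With the tool pointing down it reaches from about 0.35 to 0.875 m from the base axis. Payload 4.2 kg.
Tool frame: the origin (TCP) lies midway between the tips of the shut fingers; the grasp point (between the pads) lies 19 mm behind it; z points along the fingers, y is the line along which they close (so a half turn about z gives the same grasp; the last joint's range is limited). The gripper opens to 87 mm and grips with 3 to 60 N. Pads are 19 mm wide; open, the fingers measure 117 mm over their backs; the gripper's body (75 mm by 190 mm) begins 51 mm behind the grasp point.
Start: joints at [-0.845, 0.385, 0.008, 0, -1.194, -0.259], TCP at [0.281, -0.558, 0.223] pointing down, gripper open.
Joint ranges: [-3.14, 3.14], [-1.21, 2.06], [-1.07, 1.41], [-3.16, 2.05], [-2.99, -0.16], [-3.1, 3.1]. Speed limits (rad/s): [2.79, 2.79, 3.14, 3.14, 3.14, 3.14].

## Interface

Orientations are given as [roll, pitch, yaw] about the fixed x, y, z axes, in that order (R = Rz(yaw) Ry(pitch) Rx(roll)).
In Python, from workcell import readout, get_image, ticket gives the robot as it stands. The module is installed in compiled form; this text tells all that it offers.
- The arm moves only by the tool step_arm, never from a script. Its argument "series" is a list of rows, each an object with "claw": the finger opening in m, from 0 to 0.087; "dp": the shift along the world's x, y, z in m, a list of three; "twist": the turn, a rotation vector about the world's x, y, z in rad, a list of three. In form: [{"claw": claw, "dp": [dx, dy, dz], "twist": [wx, wy, wz]}, ...]. A call has 1 to 20 rows; each row shifts and turns the commanded pose from where the row before left it; what a row does not reach is not made up. A row lasts 1/10 s, in which the tool goes at most 50 mm and 8.59 degrees, less where a joint would pass 70% of its speed; a pose out of reach is approached as far as the arm can. A call is refused whole if a number of a shift passes 0.05 or a number of a turn 0.15, either way. A call with a gripper value outside its range is refused whole. The fingers move at their own pace and stop on an object; "grip_force" is the grip in N (left out, the last holds). Time passes only in rows, so rows that do not move let the fingers close. It gives the time, the measured TCP pose, the force, the opening and the grip force at its end, in the units of the state.
- readout.read_state(): the state, without advancing time (a new reading comes with each control period).
- get_image(name): name is "scene" or "top" or "wrist"; returns a dict with "image" (420x560x3 uint8, blue, green, red), "range_z" (420x560 float32, m along the optical axis (not along the pixel's ray), 0 where there is no reading), "intrinsics" (3x3 intrinsics, pixels), "R" (3x3) and "t" (3): a world point X has camera coordinates R X + t; the wrist camera has in their place "mount" (4x4, takes a point from camera to tool coordinates, whose origin is the TCP and whose axes are the flange's). Camera axes: x right, y down, z forward; pixel columns grow to the right and rows downward; lengths in m; the calibration is good to about 2 mm. The wrist camera is an equidistant fisheye: a pixel r from the principal point sees the ray r / f radians off the axis. A picture is of the moment at which its call begins: read the wrist's pose just before it.
- ticket.job_done(): hands the job in; it is judged then, once.
The state is a dict: "clock": time; "q": joint angles; "qd": joint speeds; "tau": joint torques, N m; "tool_pos": TCP position; "eef_rot": TCP orientation; "wrist_force": force on the tool from outside, world axes, zero at the start; "moment": the same for the moment, N m; "opening": finger opening in m; "grip_force": force on a finger pad.
Only numpy, scipy, OpenCV 4.12 (cv2) and the standard library are available. Lean on these libraries where they do the work, as an engineer would, in place of code of your own. Each camera call takes 0.05 s, during which the arm holds its last target. There are 200 camera calls.

## Working session

There is one attempt and no reset: what is moved stays moved. The work goes in short steps, Python scripts to look and compute and a tool call to move; the robot and the scene stay as the last step left them, time stands still between calls to the robot, and variables do not carry over. Pictures are saved under pics/ and viewed, at most 14 in all, crops included, and the job is handed in when it is done.

Besides the shell and the picture viewer there is one more tool, called after "Emit:" as name(argument=value, ...), one argument or row to a line, values as JSON. step_arm: Moves the arm, as the interface text tells. Its arguments: {"type":"object","properties":{"series":{"type":"array","items":{"type":"object","properties":{"claw":{"type":"number"},"dp":{"type":"array","items":{"type":"number"}},"twist":{"type":"array","items":{"type":"number"}}}}},"grip_force":{"type":"number"}},"required":["series"]}

```bash
mkdir -p pics
python3 - <<'E'
from workcell import readout, get_image
import cv2,numpy as np
print({k:np.round(v,3).tolist() for k,v in readout.read_state().items()})
for n in("top","scene"):
    d=get_image(n); cv2.imwrite(f"pics/{n}0.png",d["image"]); np.savez(f"{n}0.npz",**d)
    print(n,d["intrinsics"],d["R"],d["t"])
E
```

```text
{'clock': 0.0, 'q': [-0.845, 0.386, 0.007, -0.001, -1.194, -0.259], 'qd': [-0.002, -0.001, -0.001, 0.001, -0.002, -0.001], 'tau': [0.0, -39.067, 18.74, 4.22, 0.011, -0.0], 'tool_pos': [0.281, -0.558, 0.221], 'eef_rot': [3.139, -0.0, -2.675], 'wrist_force': [-1.376, -0.492, 0.362], 'moment': [0.04, -0.01, -0.008], 'grip_force': 0.0, 'opening': 0.087}
top [[542.79231746   0.         284.89132935]
 [  0.         542.79231746 212.62517183]
 [  0.           0.           1.        ]] [[-2.01890973e-02 -9.99793389e-01 -2.36194303e-03]
 [-9.96922041e-01  2.03100054e-02 -7.57228341e-02]
 [ 7.57551600e-02  8.25897397e-04 -9.97126107e-01]] [0.02635089 0.51175014 1.13486703]
scene [[422.42229359   0.         279.65350962]
 [  0.         422.42229359 207.22784574]
 [  0.           0.           1.        ]] [[-0.89829391  0.43911397  0.01571517]
 [ 0.31503953  0.66858258 -0.67360777]
 [-0.30629747 -0.60014686 -0.73892192]] [ 0.46662578 -0.13814127  0.98947141]
```

View pics/top0.png

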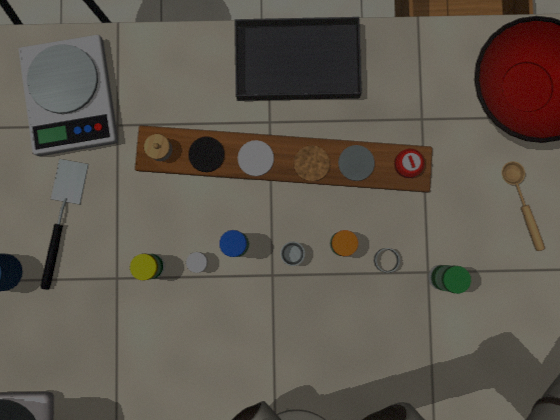

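View pics/scene0.png

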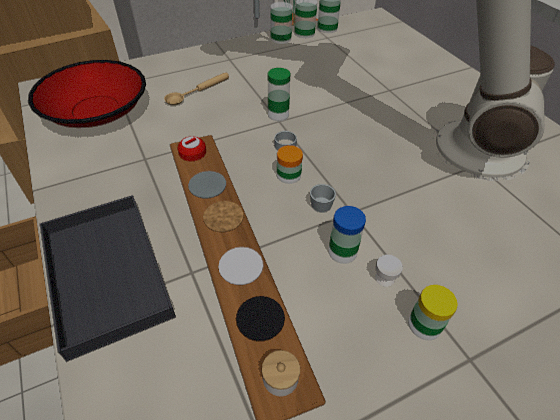

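Both views show the timer at the right of the top view (410,163), with coasters from there grey (357,162), cork (312,163), white (256,158) and black (207,154), then the salt pot (157,147). Lids: green (456,279), blue (234,243), yellow (145,267), orange (345,243). The targets are therefore green→grey, blue→cork, yellow→white, orange→black.

```bash
cat > h.py <<'E'
import numpy as np,cv2
def cloud(d):
    K=d["intrinsics"];z=d["range_z"];v,u=np.mgrid[:420,:560]
    P=np.stack([(u-K[0,2])/K[0,0]*z,(v-K[1,2])/K[1,1]*z,z],-1)
    return (P-d["t"])@d["R"]
def disc(d,px,ztop,diam,r,tol=.006):
    """circle fit of the points of a flat top (mask by height near pixel)"""
    W=cloud(d);m=np.zeros((420,560),np.uint8);cv2.circle(m,px,r,1,-1)
    s=(m>0)&(abs(W[...,2]-ztop)<tol)&(d["range_z"]>0)
    n,l,st,c=cv2.connectedComponentsWithStats(s.astype(np.uint8),connectivity=4)
    k=l[px[1],px[0]]
    Q=W[l==k] if k else W[s]
    (x,y),R=cv2.minEnclosingCircle(Q[:,:2].astype(np.float32))
    return np.round([x,y,Q[:,0].mean(),Q[:,1].mean(),2*R,Q[:,2].mean()],4),len(Q)
def flat(d,px,z,bgr_tol=None,r=24):
    """coaster: colour blob round px, flood fill, centroid rays on plane z"""
    im=cv2.GaussianBlur(d["image"],(3,3),0);m=np.zeros((422,562),np.uint8)
    cv2.floodFill(im.copy(),m,px,0,(bgr_tol,)*3,(bgr_tol,)*3,4|cv2.FLOODFILL_FIXED_RANGE|cv2.FLOODFILL_MASK_ONLY|(1<<8))
    m=m[1:-1,1:-1].astype(np.uint8);k=np.zeros_like(m);cv2.circle(k,px,30,1,-1);m&=k
    m=cv2.morphologyEx(m,cv2.MORPH_OPEN,np.ones((5,5),np.uint8))
    c=max(cv2.findContours(m,0,2)[0],key=cv2.contourArea)
    (u,v),(a,b),_=cv2.fitEllipse(cv2.convexHull(c))
    return ray(d,u,v,z),np.round([u,v,a,b],1)
def ray(d,u,v,z):
    R,t=d["R"],d["t"];o=-R.T@t;g=R.T@np.linalg.inv(d["intrinsics"])@[u,v,1]
    return np.round((o+g*(z-o[2])/g[2])[:2],4)
E
python3 - <<'E'
from h import *
d=dict(np.load("top0.npz"))
for n,p,h in(("green",(456,279),.116),("blue",(234,243),.098),("yellow",(145,267),.080),("orange",(345,243),.062)):
    print(n,disc(d,p,h,.054,30), flat(d,p,h,40))
for n,p in(("timer",(400,163)),):print(n,disc(d,p,.047,.062,26))
print("pot",disc(d,(157,147),.059,.054,26,.012))
for n,p,t in(("grey",(357,162),22),("cork",(312,163),25),("white",(256,158),40),("black",(207,154),20)):print(n,flat(d,p,.016,t))
for p in((293,254),(387,260),(197,262)):print(p,ray(d,*p,.03))
i=cv2.resize(d["image"][120:190,130:440],None,fx=2.5,fy=2.5,interpolation=2);cv2.imwrite("pics/c.png",i)
E
```

```text
green (array([ 0.3698, -0.3128,  0.3696, -0.3123,  0.0552,  0.1146]), 607) (array([ 0.3716, -0.302 ]), array([451. , 278.1,  28.5,  43.8]))
blue (array([0.4484, 0.1216, 0.4484, 0.1215, 0.0536, 0.0969]), 577) (array([0.448 , 0.1203]), array([232.6, 243.1,  26.4,  26.8]))
yellow (array([0.4061, 0.3035, 0.4053, 0.3034, 0.0551, 0.0788]), 557) (array([0.4047, 0.3025]), array([142.7, 266.8,  25.9,  27.1]))
orange (array([ 0.4454, -0.1041,  0.4454, -0.104 ,  0.0537,  0.0606]), 532) (array([ 0.4444, -0.1053]), array([345. , 243. ,  26.5,  28. ]))
timer (array([ 0.613 , -0.2492,  0.6122, -0.2476,  0.0489,  0.0434]), 141)
pot (array([0.6552, 0.283 , 0.6545, 0.2834, 0.0529, 0.0497]), 317)
grey (array([ 0.6177, -0.139 ]), array([356. , 162.3,  35.3,  35.9]))
cork (array([ 0.6218, -0.0445]), array([312. , 161.3,  51.7,  62.3]))
white (array([0.6321, 0.0773]), array([255.2, 157.7,  35.1,  35.7]))
black (array([0.6421, 0.1829]), array([206.1, 154.1,  34.6,  35.5]))
(293, 254) [0.4241 0.0007]
(387, 260) [ 0.4076 -0.1956]
(197, 262) [0.4115 0.202 ]
```

View pics/c.png

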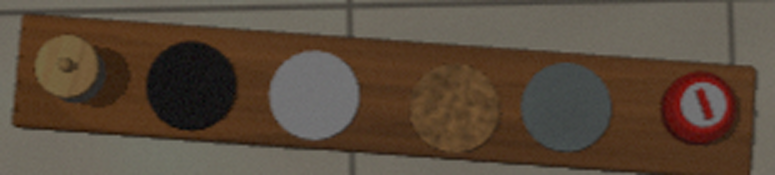

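The crop shows cork at about (454,107), which is full-image (311.5,162.6) and gives roughly (0.620,-0.043). The grey, white and black fits look clean. I'll go above the green jar with the fingers closing along x.

Emit:
step_arm(
  series=[
    {"claw": 0.087, "dp": [0.011, 0.031, -0.0025], "twist": [0, 0, 0.138]},
    {"claw": 0.087, "dp": [0.011, 0.031, -0.0025], "twist": [0, 0, 0.138]},
    {"claw": 0.087, "dp": [0.011, 0.031, -0.0025], "twist": [0, 0, 0.138]},
    {"claw": 0.087, "dp": [0.011, 0.031, -0.0025], "twist": [0, 0, 0.138]},
    {"claw": 0.087, "dp": [0.011, 0.031, -0.0025], "twist": [0, 0, 0.138]},
    {"claw": 0.087, "dp": [0.011, 0.031, -0.0025], "twist": [0, 0, 0.138]},
    {"claw": 0.087, "dp": [0.011, 0.031, -0.0025], "twist": [0, 0, 0.138]},
    {"claw": 0.087, "dp": [0.011, 0.031, -0.0025], "twist": [0, 0, 0.138]},
    {"claw": 0.087, "dp": [0, 0, 0], "twist": [0, 0, 0]},
    {"claw": 0.087, "dp": [0, 0, 0], "twist": [0, 0, 0]},
    {"claw": 0.087, "dp": [0, 0, 0], "twist": [0, 0, 0]},
  ],
  grip_force=15,
)

```text
clock: 1.2
tool_pos: [0.3691, -0.3106, 0.2025]
eef_rot: [3.141, -0.0, -1.572]
wrist_force: [0.1, -0.4, 0.1]
opening: 0.0873
grip_force: 0.0
```

Emit:
step_arm(
  series=[
    {"claw": 0.087, "dp": [0.001, -0.002, -0.02], "twist": [0, 0, 0]},
    {"claw": 0.087, "dp": [0, 0, -0.02], "twist": [0, 0, 0]},
    {"claw": 0.087, "dp": [0, 0, -0.02], "twist": [0, 0, 0]},
    {"claw": 0.087, "dp": [0, 0, -0.02], "twist": [0, 0, 0]},
    {"claw": 0.087, "dp": [0, 0, -0.02], "twist": [0, 0, 0]},
    {"claw": 0.087, "dp": [0, 0, -0.02], "twist": [0, 0, 0]},
    {"claw": 0.087, "dp": [0, 0, 0], "twist": [0, 0, 0]},
    {"claw": 0.087, "dp": [0, 0, 0], "twist": [0, 0, 0]},
    {"claw": 0.05, "dp": [0, 0, 0], "twist": [0, 0, 0]},
    {"claw": 0.04, "dp": [0, 0, 0], "twist": [0, 0, 0]},
    {"claw": 0.04, "dp": [0, 0, 0], "twist": [0, 0, 0]},
    {"claw": 0.04, "dp": [0, 0, 0], "twist": [0, 0, 0]},
    {"claw": 0.04, "dp": [0, 0, 0], "twist": [0, 0, 0]},
    {"claw": 0.04, "dp": [0, 0, 0], "twist": [0, 0, 0]},
    {"claw": 0.04, "dp": [0, 0, 0], "twist": [0, 0, 0]},
  ],
  grip_force=15,
)

```text
clock: 2.7
tool_pos: [0.3705, -0.3122, 0.0828]
eef_rot: [-3.141, -0.0, -1.571]
wrist_force: [0.7, 0.1, 1.0]
opening: 0.0537
grip_force: 15.0
```

Emit:
step_arm(
  series=[
    {"claw": 0.04, "dp": [0, 0, 0.01], "twist": [0, 0, 0]},
    {"claw": 0.04, "dp": [0, 0, 0.02], "twist": [0, 0, 0]},
    {"claw": 0.04, "dp": [0, 0, 0.03], "twist": [0, 0, 0]},
    {"claw": 0.04, "dp": [0, 0, 0.03], "twist": [0, 0, 0]},
    {"claw": 0.04, "dp": [0.007, 0.005, 0.02], "twist": [0, 0, 0]},
    {"claw": 0.04, "dp": [0.02, 0.014, 0], "twist": [0, 0, 0]},
    {"claw": 0.04, "dp": [0.03, 0.021, 0], "twist": [0, 0, 0]},
    {"claw": 0.04, "dp": [0.03, 0.021, 0], "twist": [0, 0, 0]},
    {"claw": 0.04, "dp": [0.03, 0.021, 0], "twist": [0, 0, 0]},
    {"claw": 0.04, "dp": [0.03, 0.021, 0], "twist": [0, 0, 0]},
    {"claw": 0.04, "dp": [0.03, 0.021, 0], "twist": [0, 0, 0]},
    {"claw": 0.04, "dp": [0.03, 0.021, 0], "twist": [0, 0, 0]},
    {"claw": 0.04, "dp": [0.02, 0.014, 0], "twist": [0, 0, 0]},
    {"claw": 0.04, "dp": [0.014, 0.009, 0], "twist": [0, 0, 0]},
    {"claw": 0.04, "dp": [0.006, 0.005, 0], "twist": [0, 0, 0]},
    {"claw": 0.04, "dp": [0, 0, 0], "twist": [0, 0, 0]},
    {"claw": 0.04, "dp": [0, 0, 0], "twist": [0, 0, 0]},
    {"claw": 0.04, "dp": [0, 0, 0], "twist": [0, 0, 0]},
  ],
)

```text
clock: 4.5
tool_pos: [0.6164, -0.1398, 0.1928]
eef_rot: [3.141, 0.0, -1.572]
wrist_force: [0.5, -1.0, -1.3]
opening: 0.0538
grip_force: 15.0
```

Run:
```python
from workcell import get_image
from h import *
d=get_image("top");np.savez("top1.npz",**d)
d2=get_image("scene")
cv2.imwrite("pics/t1.png",np.hstack([cv2.resize(d["image"][110:320,130:490],None,fx=1.1,fy=1.1),cv2.resize(d2["image"][:231],(400,231))]))
```

```text
(no output)
```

View pics/t1.png

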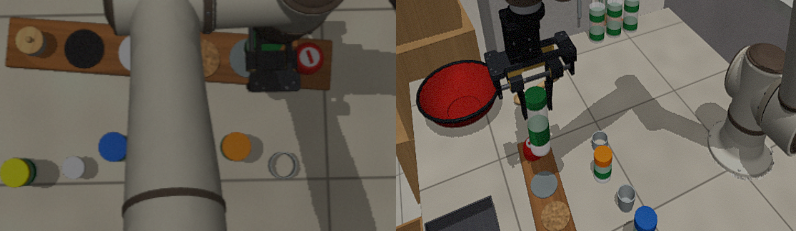

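The scene view shows the green jar held upright between the timer and the grey coaster (about (543,185)) in the image, still raised, with the robot pose matching the target. Next I'll lower and release it.

Emit:
step_arm(
  series=[
    {"claw": 0.04, "dp": [0.001, 0.001, -0.02], "twist": [0, 0, 0]},
    {"claw": 0.04, "dp": [0, 0, -0.025], "twist": [0, 0, 0]},
    {"claw": 0.04, "dp": [0, 0, -0.02], "twist": [0, 0, 0]},
    {"claw": 0.04, "dp": [0, 0, -0.015], "twist": [0, 0, 0]},
    {"claw": 0.04, "dp": [0, 0, -0.008], "twist": [0, 0, 0]},
    {"claw": 0.04, "dp": [0, 0, -0.004], "twist": [0, 0, 0]},
    {"claw": 0.04, "dp": [0, 0, -0.002], "twist": [0, 0, 0]},
    {"claw": 0.04, "dp": [0, 0, 0], "twist": [0, 0, 0]},
    {"claw": 0.04, "dp": [0, 0, 0], "twist": [0, 0, 0]},
  ],
)

```text
clock: 5.5
tool_pos: [0.6188, -0.1381, 0.0994]
eef_rot: [-3.14, -0.0, -1.571]
wrist_force: [-0.5, -0.2, -1.3]
opening: 0.0535
grip_force: 15.0
```

Emit:
step_arm(
  series=[
    {"claw": 0.04, "dp": [0, 0, -0.001], "twist": [0, 0, 0]},
    {"claw": 0.058, "dp": [0, 0, 0], "twist": [0, 0, 0]},
    {"claw": 0.07, "dp": [0, 0, 0], "twist": [0, 0, 0]},
    {"claw": 0.087, "dp": [0, 0, 0], "twist": [0, 0, 0]},
    {"claw": 0.087, "dp": [0, 0, 0], "twist": [0, 0, 0]},
    {"claw": 0.087, "dp": [0, 0, 0], "twist": [0, 0, 0]},
    {"claw": 0.087, "dp": [0, 0, 0.02], "twist": [0, 0, 0]},
    {"claw": 0.087, "dp": [0, 0, 0.03], "twist": [0, 0, 0]},
    {"claw": 0.087, "dp": [0, 0, 0.03], "twist": [0, 0, 0]},
    {"claw": 0.087, "dp": [-0.013, 0.004, 0.02], "twist": [0, 0, 0]},
    {"claw": 0.087, "dp": [-0.04, 0.01, 0], "twist": [0, 0, 0]},
    {"claw": 0.087, "dp": [-0.04, 0.01, 0], "twist": [0, 0, 0]},
    {"claw": 0.087, "dp": [-0.04, 0.01, 0], "twist": [0, 0, 0]},
    {"claw": 0.087, "dp": [-0.03, 0, -0.03], "twist": [0, 0, 0]},
    {"claw": 0.087, "dp": [-0.01, 0, -0.03], "twist": [0, 0, 0]},
    {"claw": 0.087, "dp": [0, 0, -0.03], "twist": [0, 0, 0]},
    {"claw": 0.087, "dp": [0, 0, 0], "twist": [0, 0, 0]},
    {"claw": 0.087, "dp": [0, 0, 0], "twist": [0, 0, 0]},
  ],
)

```text
clock: 7.3
tool_pos: [0.4459, -0.1042, 0.1081]
eef_rot: [-3.141, -0.001, -1.57]
wrist_force: [-0.0, 0.5, 1.0]
opening: 0.0873
grip_force: 0.0
```

Emit:
step_arm(
  series=[
    {"claw": 0.087, "dp": [0, 0, -0.02], "twist": [0, 0, 0]},
    {"claw": 0.087, "dp": [0, 0, -0.02], "twist": [0, 0, 0]},
    {"claw": 0.087, "dp": [0, 0, -0.02], "twist": [0, 0, 0]},
    {"claw": 0.087, "dp": [0, 0, -0.015], "twist": [0, 0, 0]},
    {"claw": 0.087, "dp": [0, 0, -0.005], "twist": [0, 0, 0]},
    {"claw": 0.087, "dp": [0, 0, 0], "twist": [0, 0, 0]},
    {"claw": 0.087, "dp": [0, 0, 0], "twist": [0, 0, 0]},
    {"claw": 0.05, "dp": [0, 0, 0], "twist": [0, 0, 0]},
    {"claw": 0.04, "dp": [0, 0, 0], "twist": [0, 0, 0]},
    {"claw": 0.04, "dp": [0, 0, 0], "twist": [0, 0, 0]},
    {"claw": 0.04, "dp": [0, 0, 0], "twist": [0, 0, 0]},
    {"claw": 0.04, "dp": [0, 0, 0], "twist": [0, 0, 0]},
    {"claw": 0.04, "dp": [0, 0, 0], "twist": [0, 0, 0]},
    {"claw": 0.04, "dp": [0, 0, 0], "twist": [0, 0, 0]},
  ],
)

```text
clock: 8.7
tool_pos: [0.4455, -0.1041, 0.0277]
eef_rot: [-3.141, -0.0, -1.571]
wrist_force: [0.8, -0.1, 1.5]
opening: 0.0536
grip_force: 15.0
```

Run:
```python
from workcell import get_image
from h import *
d=get_image("top");cv2.imwrite("pics/t2.png",d["image"])
print(disc(d,(358,158),.132,.054,30))
```

```text
(array([ 0.6175, -0.1391,  0.6171, -0.139 ,  0.0537,  0.1307]), 591)
```

View pics/t2.png

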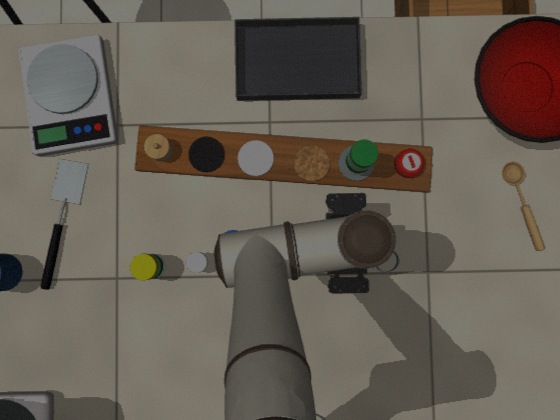

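The top view shows green standing on the grey coaster; its measured lid centre (0.6175,-0.139) matches the coaster. Orange is gripped at (368,240), so it goes to black.

Emit:
step_arm(
  series=[
    {"claw": 0.04, "dp": [0, 0, 0.01], "twist": [0, 0, 0]},
    {"claw": 0.04, "dp": [0, 0, 0.025], "twist": [0, 0, 0]},
    {"claw": 0.04, "dp": [0, 0, 0.03], "twist": [0, 0, 0]},
    {"claw": 0.04, "dp": [0, 0, 0.03], "twist": [0, 0, 0]},
    {"claw": 0.04, "dp": [0.01, 0.015, 0.015], "twist": [0, 0, 0]},
    {"claw": 0.04, "dp": [0.02, 0.029, 0], "twist": [0, 0, 0]},
    {"claw": 0.04, "dp": [0.02, 0.029, 0], "twist": [0, 0, 0]},
    {"claw": 0.04, "dp": [0.02, 0.029, 0], "twist": [0, 0, 0]},
    {"claw": 0.04, "dp": [0.02, 0.029, 0], "twist": [0, 0, 0]},
    {"claw": 0.04, "dp": [0.02, 0.029, 0], "twist": [0, 0, 0]},
    {"claw": 0.04, "dp": [0.02, 0.029, 0], "twist": [0, 0, 0]},
    {"claw": 0.04, "dp": [0.02, 0.029, 0], "twist": [0, 0, 0]},
    {"claw": 0.04, "dp": [0.02, 0.029, 0], "twist": [0, 0, 0]},
    {"claw": 0.04, "dp": [0.014, 0.02, 0], "twist": [0, 0, 0]},
    {"claw": 0.04, "dp": [0.009, 0.014, 0], "twist": [0, 0, 0]},
    {"claw": 0.04, "dp": [0.0035, 0.006, 0], "twist": [0, 0, 0]},
    {"claw": 0.04, "dp": [0, 0, 0], "twist": [0, 0, 0]},
    {"claw": 0.04, "dp": [0, 0, 0], "twist": [0, 0, 0]},
    {"claw": 0.04, "dp": [0, 0, 0], "twist": [0, 0, 0]},
  ],
)

```text
clock: 10.65
tool_pos: [0.6412, 0.182, 0.1378]
eef_rot: [3.141, -0.0, -1.572]
wrist_force: [-0.7, -0.2, -2.2]
opening: 0.0541
grip_force: 15.0
```

Emit:
step_arm(
  series=[
    {"claw": 0.04, "dp": [0.001, 0.001, -0.02], "twist": [0, 0, 0]},
    {"claw": 0.04, "dp": [0, 0, -0.025], "twist": [0, 0, 0]},
    {"claw": 0.04, "dp": [0, 0, -0.02], "twist": [0, 0, 0]},
    {"claw": 0.04, "dp": [0, 0, -0.015], "twist": [0, 0, 0]},
    {"claw": 0.04, "dp": [0, 0, -0.008], "twist": [0, 0, 0]},
    {"claw": 0.04, "dp": [0, 0, -0.004], "twist": [0, 0, 0]},
    {"claw": 0.04, "dp": [0, 0, -0.002], "twist": [0, 0, 0]},
    {"claw": 0.04, "dp": [0, 0, 0], "twist": [0, 0, 0]},
    {"claw": 0.04, "dp": [0, 0, -0.0005], "twist": [0, 0, 0]},
    {"claw": 0.04, "dp": [0, 0, 0], "twist": [0, 0, 0]},
  ],
)

```text
clock: 11.65
tool_pos: [0.6432, 0.1841, 0.0438]
eef_rot: [-3.14, 0.001, -1.571]
wrist_force: [0.2, -0.7, -0.5]
opening: 0.0538
grip_force: 15.0
```

Emit:
step_arm(
  series=[
    {"claw": 0.058, "dp": [0, 0, 0], "twist": [0, 0, 0]},
    {"claw": 0.07, "dp": [0, 0, 0], "twist": [0, 0, 0]},
    {"claw": 0.087, "dp": [0, 0, 0], "twist": [0, 0, 0]},
    {"claw": 0.087, "dp": [0, 0, 0], "twist": [0, 0, 0]},
    {"claw": 0.087, "dp": [0, 0, 0], "twist": [0, 0, 0]},
    {"claw": 0.087, "dp": [0, 0, 0.02], "twist": [0, 0, 0]},
    {"claw": 0.087, "dp": [0, 0, 0.03], "twist": [0, 0, 0]},
    {"claw": 0.087, "dp": [0, 0, 0.03], "twist": [0, 0, 0]},
    {"claw": 0.087, "dp": [0, 0, 0.03], "twist": [0, 0, 0]},
    {"claw": 0.087, "dp": [-0.02, -0.0065, 0.02], "twist": [0, 0, 0]},
    {"claw": 0.087, "dp": [-0.035, -0.011, 0], "twist": [0, 0, 0]},
    {"claw": 0.087, "dp": [-0.035, -0.011, 0], "twist": [0, 0, 0]},
    {"claw": 0.087, "dp": [-0.035, -0.011, 0], "twist": [0, 0, 0]},
    {"claw": 0.087, "dp": [-0.035, -0.011, 0], "twist": [0, 0, 0]},
    {"claw": 0.087, "dp": [-0.02, -0.007, 0], "twist": [0, 0, 0]},
    {"claw": 0.087, "dp": [-0.0135, -0.004, -0.02], "twist": [0, 0, 0]},
    {"claw": 0.087, "dp": [0, 0, -0.02], "twist": [0, 0, 0]},
    {"claw": 0.087, "dp": [0, 0, 0], "twist": [0, 0, 0]},
    {"claw": 0.087, "dp": [0, 0, 0], "twist": [0, 0, 0]},
  ],
)

```text
clock: 13.55
tool_pos: [0.4498, 0.1226, 0.1335]
eef_rot: [-3.141, -0.0, -1.57]
wrist_force: [0.7, 0.5, 1.1]
opening: 0.0868
grip_force: 0.0
```

Next: blue, down to z 0.064, then grip.

Emit:
step_arm(
  series=[
    {"claw": 0.087, "dp": [-0.001, -0.001, -0.02], "twist": [0, 0, 0]},
    {"claw": 0.087, "dp": [0, 0, -0.02], "twist": [0, 0, 0]},
    {"claw": 0.087, "dp": [0, 0, -0.02], "twist": [0, 0, 0]},
    {"claw": 0.087, "dp": [0, 0, -0.0095], "twist": [0, 0, 0]},
    {"claw": 0.087, "dp": [0, 0, 0], "twist": [0, 0, 0]},
    {"claw": 0.087, "dp": [0, 0, 0], "twist": [0, 0, 0]},
    {"claw": 0.05, "dp": [0, 0, 0], "twist": [0, 0, 0]},
    {"claw": 0.04, "dp": [0, 0, 0], "twist": [0, 0, 0]},
    {"claw": 0.04, "dp": [0, 0, 0], "twist": [0, 0, 0]},
    {"claw": 0.04, "dp": [0, 0, 0], "twist": [0, 0, 0]},
    {"claw": 0.04, "dp": [0, 0, 0], "twist": [0, 0, 0]},
    {"claw": 0.04, "dp": [0, 0, 0], "twist": [0, 0, 0]},
    {"claw": 0.04, "dp": [0, 0, 0], "twist": [0, 0, 0]},
  ],
)

```text
clock: 14.85
tool_pos: [0.4485, 0.1215, 0.0637]
eef_rot: [-3.141, 0.0, -1.571]
wrist_force: [-0.2, 0.4, 0.7]
opening: 0.0537
grip_force: 15.0
```

Run:
```python
from workcell import get_image
from h import *
d=get_image("top");i=cv2.resize(d["image"][120:300,120:440],None,fx=2.5,fy=2.5,interpolation=2)[:590];cv2.imwrite("pics/t3.png",i)
print(disc(d,(207,149),.078,.054,30),ray(d,311.3,162.5,.016),ray(d,311.6,162.8,.016))
```

```text
(array([0.6414, 0.1837, 0.6414, 0.1833, 0.0542, 0.0766]), 527) [ 0.6192 -0.0429] [ 0.6186 -0.0435]
```

View pics/t3.png

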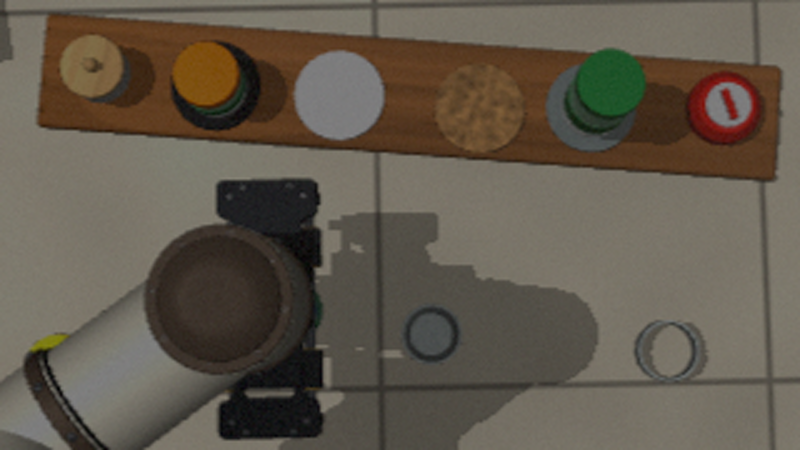

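The crop shows orange upright and centred on black (measured 0.6414,0.1835), green still in place, and cork centred at crop (479.5,108), about (0.6185,-0.043). Blue goes to cork.

Emit:
step_arm(
  series=[
    {"claw": 0.04, "dp": [0, 0, 0.01], "twist": [0, 0, 0]},
    {"claw": 0.04, "dp": [0, 0, 0.025], "twist": [0, 0, 0]},
    {"claw": 0.04, "dp": [0, 0, 0.03], "twist": [0, 0, 0]},
    {"claw": 0.04, "dp": [0, 0, 0.03], "twist": [0, 0, 0]},
    {"claw": 0.04, "dp": [0.009, -0.009, 0.015], "twist": [0, 0, 0]},
    {"claw": 0.04, "dp": [0.02, -0.019, 0], "twist": [0, 0, 0]},
    {"claw": 0.04, "dp": [0.025, -0.024, 0], "twist": [0, 0, 0]},
    {"claw": 0.04, "dp": [0.025, -0.024, 0], "twist": [0, 0, 0]},
    {"claw": 0.04, "dp": [0.025, -0.024, 0], "twist": [0, 0, 0]},
    {"claw": 0.04, "dp": [0.025, -0.024, 0], "twist": [0, 0, 0]},
    {"claw": 0.04, "dp": [0.02, -0.02, 0], "twist": [0, 0, 0]},
    {"claw": 0.04, "dp": [0.014, -0.014, 0], "twist": [0, 0, 0]},
    {"claw": 0.04, "dp": [0.007, -0.0065, 0], "twist": [0, 0, 0]},
    {"claw": 0.04, "dp": [0, 0, 0], "twist": [0, 0, 0]},
    {"claw": 0.04, "dp": [0, 0, 0], "twist": [0, 0, 0]},
    {"claw": 0.04, "dp": [0, 0, 0], "twist": [0, 0, 0]},
  ],
)

```text
clock: 16.5
tool_pos: [0.6176, -0.0423, 0.1738]
eef_rot: [3.141, 0.0, -1.57]
wrist_force: [-0.3, -0.5, -1.1]
opening: 0.0539
grip_force: 15.0
```

Emit:
step_arm(
  series=[
    {"claw": 0.04, "dp": [0, 0, -0.02], "twist": [0, 0, 0]},
    {"claw": 0.04, "dp": [0, 0, -0.025], "twist": [0, 0, 0]},
    {"claw": 0.04, "dp": [0, 0, -0.02], "twist": [0, 0, 0]},
    {"claw": 0.04, "dp": [0, 0, -0.015], "twist": [0, 0, 0]},
    {"claw": 0.04, "dp": [0, 0, -0.008], "twist": [0, 0, 0]},
    {"claw": 0.04, "dp": [0, 0, -0.004], "twist": [0, 0, 0]},
    {"claw": 0.04, "dp": [0, 0, -0.002], "twist": [0, 0, 0]},
    {"claw": 0.04, "dp": [0, 0, 0], "twist": [0, 0, 0]},
    {"claw": 0.04, "dp": [0, 0, -0.0005], "twist": [0, 0, 0]},
    {"claw": 0.04, "dp": [0, 0, 0], "twist": [0, 0, 0]},
  ],
)

```text
clock: 17.5
tool_pos: [0.6188, -0.0431, 0.0798]
eef_rot: [-3.14, 0.0, -1.571]
wrist_force: [0.6, 0.5, 0.2]
opening: 0.0538
grip_force: 15.0
```

Emit:
step_arm(
  series=[
    {"claw": 0.058, "dp": [0, 0, 0], "twist": [0, 0, 0]},
    {"claw": 0.07, "dp": [0, 0, 0], "twist": [0, 0, 0]},
    {"claw": 0.087, "dp": [0, 0, 0], "twist": [0, 0, 0]},
    {"claw": 0.087, "dp": [0, 0, 0], "twist": [0, 0, 0]},
    {"claw": 0.087, "dp": [0, 0, 0], "twist": [0, 0, 0]},
    {"claw": 0.087, "dp": [0, 0, 0.02], "twist": [0, 0, 0]},
    {"claw": 0.087, "dp": [0, 0, 0.03], "twist": [0, 0, 0]},
    {"claw": 0.087, "dp": [0, 0, 0.04], "twist": [0, 0, 0]},
    {"claw": 0.087, "dp": [0, 0, 0.03], "twist": [0, 0, 0]},
    {"claw": 0.087, "dp": [-0.01, 0.016, 0.01], "twist": [0, 0, 0]},
    {"claw": 0.087, "dp": [-0.02, 0.0325, 0], "twist": [0, 0, 0]},
    {"claw": 0.087, "dp": [-0.02, 0.0325, 0], "twist": [0, 0, 0]},
    {"claw": 0.087, "dp": [-0.02, 0.0325, 0], "twist": [0, 0, 0]},
    {"claw": 0.087, "dp": [-0.02, 0.0325, 0], "twist": [0, 0, 0]},
    {"claw": 0.087, "dp": [-0.02, 0.0325, 0], "twist": [0, 0, 0]},
    {"claw": 0.087, "dp": [-0.02, 0.0325, 0], "twist": [0, 0, 0]},
    {"claw": 0.087, "dp": [-0.02, 0.0325, 0], "twist": [0, 0, 0]},
    {"claw": 0.087, "dp": [-0.02, 0.0325, 0], "twist": [0, 0, 0]},
    {"claw": 0.087, "dp": [0, 0, 0], "twist": [0, 0, 0]},
    {"claw": 0.087, "dp": [0, 0, 0], "twist": [0, 0, 0]},
  ],
)

```text
clock: 19.5
tool_pos: [0.447, 0.2334, 0.2084]
eef_rot: [3.14, -0.001, -1.568]
wrist_force: [0.2, -0.5, 0.3]
opening: 0.0874
grip_force: 0.0
```

Emit:
step_arm(
  series=[
    {"claw": 0.087, "dp": [-0.015, 0.025, -0.01], "twist": [0, 0, 0]},
    {"claw": 0.087, "dp": [-0.015, 0.025, -0.03], "twist": [0, 0, 0]},
    {"claw": 0.087, "dp": [-0.0125, 0.0205, -0.03], "twist": [0, 0, 0]},
    {"claw": 0.087, "dp": [0, 0, -0.02], "twist": [0, 0, 0]},
    {"claw": 0.087, "dp": [0, 0, 0], "twist": [0, 0, 0]},
    {"claw": 0.087, "dp": [0, 0, 0], "twist": [0, 0, 0]},
    {"claw": 0.087, "dp": [0, 0, 0], "twist": [0, 0, 0]},
  ],
)

```text
clock: 20.2
tool_pos: [0.4068, 0.3034, 0.1203]
eef_rot: [-3.14, 0.002, -1.572]
wrist_force: [0.3, 0.0, -0.6]
opening: 0.0866
grip_force: 0.0
```

Run:
```python
from workcell import get_image
from h import *
d=get_image("top")
print(disc(d,(312,156),.114,.054,30),disc(d,(358,158),.132,.054,30),disc(d,(207,149),.078,.054,30))
```

```text
(array([ 0.6184, -0.0427,  0.6181, -0.0426,  0.0538,  0.1126]), 566) (array([ 0.6176, -0.1391,  0.6172, -0.1388,  0.0541,  0.1304]), 594) (array([0.6414, 0.1838, 0.6411, 0.1831, 0.0545, 0.0767]), 531)
```

All three placed jars sit where they should. Yellow: descend to 0.046 and grip.

Emit:
step_arm(
  series=[
    {"claw": 0.087, "dp": [-0.0005, 0, -0.02], "twist": [0, 0, 0]},
    {"claw": 0.087, "dp": [0, 0, -0.02], "twist": [0, 0, 0]},
    {"claw": 0.087, "dp": [0, 0, -0.02], "twist": [0, 0, 0]},
    {"claw": 0.087, "dp": [0, 0, -0.0135], "twist": [0, 0, 0]},
    {"claw": 0.087, "dp": [0, 0, 0], "twist": [0, 0, 0]},
    {"claw": 0.087, "dp": [0, 0, 0], "twist": [0, 0, 0]},
    {"claw": 0.05, "dp": [0, 0, 0], "twist": [0, 0, 0]},
    {"claw": 0.04, "dp": [0, 0, 0], "twist": [0, 0, 0]},
    {"claw": 0.04, "dp": [0, 0, 0], "twist": [0, 0, 0]},
    {"claw": 0.04, "dp": [0, 0, 0], "twist": [0, 0, 0]},
    {"claw": 0.04, "dp": [0, 0, 0], "twist": [0, 0, 0]},
    {"claw": 0.04, "dp": [0, 0, 0], "twist": [0, 0, 0]},
    {"claw": 0.04, "dp": [0, 0, 0], "twist": [0, 0, 0]},
  ],
)

```text
clock: 21.55
tool_pos: [0.4054, 0.3036, 0.0458]
eef_rot: [-3.141, 0.0, -1.571]
wrist_force: [1.2, 0.9, 1.2]
opening: 0.0539
grip_force: 15.0
```

Emit:
step_arm(
  series=[
    {"claw": 0.04, "dp": [0, 0, 0.01], "twist": [0, 0, 0]},
    {"claw": 0.04, "dp": [0, 0, 0.025], "twist": [0, 0, 0]},
    {"claw": 0.04, "dp": [0, 0, 0.035], "twist": [0, 0, 0]},
    {"claw": 0.04, "dp": [0, 0, 0.03], "twist": [0, 0, 0]},
    {"claw": 0.04, "dp": [0.008, -0.008, 0.02], "twist": [0, 0, 0]},
    {"claw": 0.04, "dp": [0.018, -0.018, 0], "twist": [0, 0, 0]},
    {"claw": 0.04, "dp": [0.026, -0.026, 0], "twist": [0, 0, 0]},
    {"claw": 0.04, "dp": [0.026, -0.026, 0], "twist": [0, 0, 0]},
    {"claw": 0.04, "dp": [0.026, -0.026, 0], "twist": [0, 0, 0]},
    {"claw": 0.04, "dp": [0.026, -0.026, 0], "twist": [0, 0, 0]},
    {"claw": 0.04, "dp": [0.026, -0.026, 0], "twist": [0, 0, 0]},
    {"claw": 0.04, "dp": [0.026, -0.026, 0], "twist": [0, 0, 0]},
    {"claw": 0.04, "dp": [0.02, -0.02, 0], "twist": [0, 0, 0]},
    {"claw": 0.04, "dp": [0.014, -0.014, 0], "twist": [0, 0, 0]},
    {"claw": 0.04, "dp": [0.0105, -0.0105, 0], "twist": [0, 0, 0]},
    {"claw": 0.04, "dp": [0, 0, 0], "twist": [0, 0, 0]},
    {"claw": 0.04, "dp": [0, 0, 0], "twist": [0, 0, 0]},
    {"claw": 0.04, "dp": [0, 0, 0], "twist": [0, 0, 0]},
  ],
)

```text
clock: 23.35
tool_pos: [0.6311, 0.0776, 0.1657]
eef_rot: [3.141, 0.0, -1.57]
wrist_force: [-0.1, 0.7, 0.3]
opening: 0.0533
grip_force: 15.0
```

Drop by 0.1045, release, and retreat up and back.

Emit:
step_arm(
  series=[
    {"claw": 0.04, "dp": [0, 0, -0.02], "twist": [0, 0, 0]},
    {"claw": 0.04, "dp": [0, 0, -0.03], "twist": [0, 0, 0]},
    {"claw": 0.04, "dp": [0, 0, -0.025], "twist": [0, 0, 0]},
    {"claw": 0.04, "dp": [0, 0, -0.015], "twist": [0, 0, 0]},
    {"claw": 0.04, "dp": [0, 0, -0.008], "twist": [0, 0, 0]},
    {"claw": 0.04, "dp": [0, 0, -0.004], "twist": [0, 0, 0]},
    {"claw": 0.04, "dp": [0, 0, -0.002], "twist": [0, 0, 0]},
    {"claw": 0.04, "dp": [0, 0, 0], "twist": [0, 0, 0]},
    {"claw": 0.04, "dp": [0, 0, -0.0005], "twist": [0, 0, 0]},
    {"claw": 0.04, "dp": [0, 0, 0], "twist": [0, 0, 0]},
  ],
)

```text
clock: 24.35
tool_pos: [0.6322, 0.077, 0.0619]
eef_rot: [-3.14, 0.0, -1.571]
wrist_force: [-0.0, 1.2, -0.6]
opening: 0.0537
grip_force: 15.0
```

Emit:
step_arm(
  series=[
    {"claw": 0.058, "dp": [0, 0, 0], "twist": [0, 0, 0]},
    {"claw": 0.07, "dp": [0, 0, 0], "twist": [0, 0, 0]},
    {"claw": 0.087, "dp": [0, 0, 0], "twist": [0, 0, 0]},
    {"claw": 0.087, "dp": [0, 0, 0], "twist": [0, 0, 0]},
    {"claw": 0.087, "dp": [0, 0, 0], "twist": [0, 0, 0]},
    {"claw": 0.087, "dp": [0, 0, 0.02], "twist": [0, 0, 0]},
    {"claw": 0.087, "dp": [0, 0, 0.03], "twist": [0, 0, 0]},
    {"claw": 0.087, "dp": [0, 0, 0.04], "twist": [0, 0, 0]},
    {"claw": 0.087, "dp": [0, 0, 0.04], "twist": [0, 0, 0]},
    {"claw": 0.087, "dp": [0, 0, 0.02], "twist": [0, 0, 0]},
    {"claw": 0.087, "dp": [-0.03, 0, 0], "twist": [0, 0, 0]},
    {"claw": 0.087, "dp": [-0.04, 0, 0], "twist": [0, 0, 0]},
    {"claw": 0.087, "dp": [-0.04, 0, 0], "twist": [0, 0, 0]},
    {"claw": 0.087, "dp": [-0.04, 0, 0], "twist": [0, 0, 0]},
    {"claw": 0.087, "dp": [-0.03, 0, 0], "twist": [0, 0, 0]},
    {"claw": 0.087, "dp": [0, 0, 0], "twist": [0, 0, 0]},
    {"claw": 0.087, "dp": [0, 0, 0], "twist": [0, 0, 0]},
    {"claw": 0.087, "dp": [0, 0, 0], "twist": [0, 0, 0]},
  ],
)

```text
clock: 26.15
tool_pos: [0.4527, 0.0772, 0.2113]
eef_rot: [-3.141, 0.0, -1.571]
wrist_force: [1.4, 0.7, 0.1]
opening: 0.0875
grip_force: 0.0
```

Run:
```python
from workcell import get_image
from h import *
d=get_image("top");cv2.imwrite("pics/t4.png",d["image"])
print(disc(d,(256,150),.096,.054,30),disc(d,(312,156),.114,.054,30),disc(d,(358,158),.132,.054,30),disc(d,(207,149),.078,.054,30))
```

```text
(array([0.6307, 0.0776, 0.6306, 0.0775, 0.0541, 0.0947]), 552) (array([ 0.6181, -0.0428,  0.6181, -0.0425,  0.0541,  0.1127]), 565) (array([ 0.6176, -0.1396,  0.6173, -0.139 ,  0.0544,  0.1305]), 587) (array([0.6413, 0.1834, 0.6412, 0.1835, 0.0539, 0.0767]), 528)
```

View pics/t4.png

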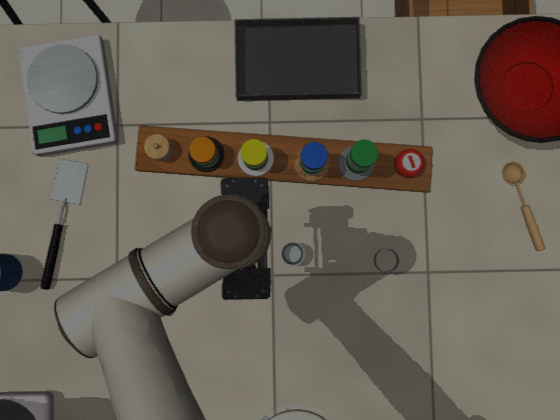

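The top view shows all four jars upright on their coasters in order: orange (203,150), yellow (254,153), blue (314,156), green (363,154), with green next to the timer. The arm is clear.

```bash
python3 -c "
from workcell import ticket
print(ticket.job_done())"
```

```text
the job is handed in; nothing more can be done
None
```

The job is handed in at about 26 s of the 109 s limit: from the timer the jars stand green, blue, yellow, orange, each upright and within about 2 mm of its coaster's centre by the top camera (no verdict was returned).

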